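# Slide a coated board under the UV curing lamp and start the exposure

## Task

The board in the dark carrier has just been coated and is wet: with your fingertips on the carrier's edges only, gently slide the carrier flat along the bench under the low UV lamp, square, right-hand edge against the fence and front edge fully home against the back stop. Do not grip, lift or tip the carrier, do not touch the board in it, and let nothing touch the lamp head. Then, with the carrier home, press the green start button fully in and let go; leave the red stop button and everything else on the bench alone.

Things in the scene. Friction and masses are not known exactly. Their poses are not given: they have to be found in the camera images.
- carrier: dark grey solid flat board carrier, 150 mm long (its x) by 110 mm wide (its y), loose on the bench, about 0.5 kg. Outer edges are upright faces 12 mm high, the place to push; the rim is 12 mm wide at front and rear, 10 mm at the sides. Origin: centre of its underside. The +x edge is the front edge, which goes under the lamp first; the -y edge is its right-hand edge, for the fence.
- carrier_corner (a point): bottom corner of the carrier between its front (+x) edge and its right (-y) edge, at carrier (75, -55, 0) mm. Home, it lies at the station's origin.
- board: wet coated green circuit board fixed in a 1 mm recess in the carrier's top, 122 by 86 mm, with capacitors, a yellow transformer and a blue terminal block; its tallest parts reach 27.5 mm above the bench. Origin: centre of its underside, 11 mm above the carrier's underside. Not to be touched.
- station: curing station fixed to the bench, its place and yaw vary. Origin: on the bench in the inner corner of fence and back stop. Its +x is the way the carrier is pushed in (away from the robot), +y is left. Fence: aluminium rail 12 mm wide and high, face at y = 0, from x = -273 to +12 mm. Back stop: aluminium bar 16 mm high, face at x = 0, from y = 0 to 150 mm.
- lamp_head: black lamp head with heat sink, two fans and amber front strip, a low bridge over station x = -95 to -15 mm (strip to -98.5): underside 31.5 mm above the bench (4 mm above the board's tallest part), top 110 mm. White side plates 100 mm high carry it, inner faces at station y = -12 and +150 mm, feet out to -48 and +186 mm. Origin: centre of its underside, at station (-55, 69, 31.5) mm.
- home (a point): point on the bench where the carrier's origin lies when it is home, its axes parallel to the station's: at station (-75, 55, 0) mm. The carrier's rear 55 mm then stays outside, in front of the lamp.
- start (a joint): travel of the green start button: 0 out, 0.006 m fully pressed; a spring (about 5 N when fully in) returns it. Pressed straight down.
- start_top (a point): centre of the top face of the green start button (28 mm across), on the grey controller box (90 by 130 mm, 48 mm high, on the bench to the left or right of the station).
- stop (a joint): travel of the red stop button beside it, same box and spring: 0 out, 0.006 m fully pressed. To be left alone.
- stop_top (a point): centre of the top face of the red stop button (32 mm across, on a yellow housing), 66 mm from the start button.
- iron_stand: black soldering iron stand with blue sponge, 150 by 78 mm, the iron sticking up to 137 mm. Origin: centre of its underside. Bystander.
- phone: phone showing a circuit diagram, 158 by 74 by 8 mm. Origin: centre of its underside. Bystander.
- solder_reel: silver reel of solder standing on its flange, 60 mm across, 46 mm high. Origin: centre of its underside. Bystander.
- flux_bottle: small amber bottle with red cap, 36 mm across, 80 mm high. Origin: centre of its underside. Bystander.
- screwdriver: screwdriver with orange handle, 180 mm long, lying along its x. Bystander.
- parts_tray: grey tray of small parts, 120 by 90 by 24 mm. Origin: centre of its underside. Bystander.
Things that resemble listed ones, but are neither listed nor needed, are in the scene too. Of the things that look like the carrier, the larger one is meant. Of the things that look like the part that bears start, the larger one is meant.

How it is judged:
On the way, in this order (a step that is already met when the one before it is completed fails the run):
1. the carrier is home under the lamp, square against fence and back stop (x of carrier_corner in the frame of station between -0.004 and 0.004 m and y of carrier_corner in the frame of station between -0.004 and 0.004 m and angle between the x axis of carrier and the x axis of station, either way round below 0.03 rad), for 0.2 s.
2. the green start button is pressed in (value of joint start above 0.0045 m), for 0.05 s.
At the end, for the whole second after the job is handed in: The carrier lies flat and at rest under the lamp, its front right corner within 4 mm of the station's corner both ways (front edge on the back stop, right edge on the fence), square to within 0.03 rad; the start button has been pressed at least 4.5 mm after that and has sprung back (all of step 1 and height (world z) of carrier below 0.003 m and angle between carrier's own z axis and vertical below 0.02 rad and linear speed of carrier below 0.01 m/s and value of joint each of start, stop below 0.002 m); the robot touches nothing.
It fails at once if the carrier is lifted or tipped (underside raised over 6 mm or tilted over 0.06 rad) (height (world z) of carrier above 0.006 m or angle between carrier's own z axis and vertical above 0.06 rad).
It fails at once if the carrier is not handled gently: shoved over 0.3 m/s or rammed against the station with over 50 N (linear speed of carrier above 0.3 m/s or contact force between carrier and station above 50 N).
It fails at once if the robot touches the wet board, or anything touches the lamp head (over 1 N) (contact force between any of the fingers, the arm and board above 1 N or contact force between anything else and lamp_head above 1 N).
It fails at once if start is pressed with the carrier not home, or the red stop button is pressed ((value of joint start above 0.003 m and not (x of carrier_corner in the frame of station between -0.004 and 0.004 m and y of carrier_corner in the frame of station between -0.004 and 0.004 m and angle between the x axis of carrier and the x axis of station, either way round below 0.03 rad)) or value of joint stop above 0.003 m).
It fails at once if a bystander is moved by more than 15 mm (distance of any of iron_stand, phone, solder_reel, flux_bottle, screwdriver, parts_tray from where it was at the start of the episode above 0.015 m).
It also fails if it takes over 59 s, if anything falls off the work surface, if the arm or the gripper's body presses on something with over 40 N, if the wrist force passes 120 N, or if a joint passes its speed limit or range.

## Robot

A 7-joint arm with a two-finger parallel gripper is mounted at the origin on the work surface. World frame = base frame: x ahead of the robot, y to its left, z up, the work surface at z = 0. Lengths are in m, angles in rad, forces in N, time in s.
With the tool pointing down it reaches from about 0.4 to 0.875 m from the base axis. Payload 6.5 kg.
Tool frame: the origin (TCP) lies at the very end of the fingers, on their centre line; the grasp point (between the pads) lies 19 mm behind it (robot.grip_depth is the distance from the TCP to the grasp point, in m); z points along the fingers, y is the line along which they close (so a half turn about z gives the same grasp; the last joint's range is limited). The gripper opens to 85 mm and grips with 20 to 120 N. Pads are 22 mm wide; open, the fingers measure 114 mm over their backs; the gripper's body (76 mm by 85 mm) begins 54 mm behind the grasp point. The pads swing forward as they close: fully open they stand 13 mm farther back than shut.
Start: joints at [-1.363, 0.536, -0.004, 1.538, 0.003, 1.067, -0.071], TCP at [0.176, 0.626, 0.231] pointing down, gripper open.
Joint ranges: [-2.7, 2.7], [-0.37, 2.16], [-1.27, 1.26], [0.24, 2.4], [-1.31, 4.45], [0.19, 1.91], [-2.76, 2.76]. Speed limits (rad/s): [2.39, 2.39, 3.14, 3.14, 3.14, 3.14, 3.14].

## Interface

Orientations are given as a unit quaternion [w, x, y, z].
In Python, from workcell import robot gives the robot as it stands.
- The arm moves only by the shell command python3 -m creep 'ROWS' [OPENING] [FORCE]. ROWS is JSON, a list of rows, each a list of 4 numbers: the shift along the tool's x, y, z in m, then the turn about the tool's z in degrees. In form: [[tx, ty, tz, twist], ...]. A call has exactly 10 rows; each row is the pose to reach, as a shift and turn from the pose commanded when the call began, along the tool's axes at that moment; what a row does not reach only later rows make up. A row lasts 1/8 s, in which the tool goes at most 62.5 mm and 10.7 degrees, less where a joint would pass 70% of its speed; a pose out of reach is approached as far as the arm can. A call with a gripper value outside its range is refused whole. OPENING is the opening in per cent of the stroke, from 0 (shut) to 100 (fully open), set as the call begins (- or left out, the last holds). The fingers move at their own pace and stop on an object; FORCE is the grip in N (left out, the last holds). Time passes only in rows, so rows that repeat a pose let the fingers close, or fill a call up. It gives the time, the measured TCP pose, the force, the opening and the grip force at its end, in the units of the state.
- robot.get_state(): the state, without advancing time (a new reading comes with each control period).
- robot.read_camera(name): name is "scene" or "top" or "wrist"; returns a dict with "img" (420x560x3 uint8, red, green, blue), "camera_matrix" (3x3 intrinsics, pixels), "world_to_cam" (4x4, takes a point from world to camera coordinates). Camera axes: x right, y down, z forward; pixel columns grow to the right and rows downward; lengths in m; the calibration is good to about 2 mm. A picture is of the moment at which its call begins. There is no depth.
- robot.sign_off(): hands the job in; it is judged then, once.
The state is a dict: "time": time; "joint_positions": joint angles; "qvel": joint speeds; "tau": joint torques, N m; "tool_pos": TCP position; "tcp_rot": TCP orientation; "contact_force": force on the tool from outside, world axes, zero at the start; "wrist_torque": the same for the moment, N m; "opening": finger opening in m; "finger_force": force on a finger pad.
Only numpy, scipy, OpenCV 4.12 (cv2) and the standard library are available. Lean on these libraries where they do the work, as an engineer would, in place of code of your own. Each camera call takes 0.05 s, during which the arm holds its last target. There are 200 camera calls.

## Working session

There is one attempt and no reset: what is moved stays moved. The work goes in short steps, Python scripts to look and compute and a shell command to move; the robot and the scene stay as the last step left them, time stands still between calls to the robot, and variables do not carry over. Pictures are saved under pics/ and viewed, at most 10 in all, crops included, and the job is handed in when it is done.

```bash
mkdir -p pics; ls
python3 - <<'E'
from workcell import robot
import cv2,numpy as np
for n in("scene","top"):
    r=robot.read_camera(n); cv2.imwrite(f"pics/{n}0.png",r["img"][:,:,::-1]); np.savez(f"pics/{n}0.npz",**r)
    print(n,np.round(r["camera_matrix"],1).tolist(),np.round(r["world_to_cam"],3).tolist())
s=robot.get_state();print(s["time"],s["tool_pos"],s["tcp_rot"],s["opening"])
E
```

```text
pics
scene [[444.1, 0.0, 279.9], [0.0, 444.1, 213.1], [0.0, 0.0, 1.0]] [[-0.658, 0.753, -0.024, 0.31], [0.421, 0.341, -0.84, -0.158], [-0.625, -0.562, -0.542, 1.413], [0.0, 0.0, 0.0, 1.0]]
top [[447.2, 0.0, 278.5], [0.0, 447.2, 210.7], [0.0, 0.0, 1.0]] [[-0.009, -1.0, 0.006, 0.022], [-0.996, 0.008, -0.091, 0.515], [0.091, -0.007, -0.996, 1.116], [0.0, 0.0, 0.0, 1.0]]
0.1 [0.17560232 0.62524656 0.2304938 ] [-5.52950415e-05  1.36426614e-01  9.90649872e-01 -7.78504325e-04] 0.08557787455384601
```

View pics/top0.png

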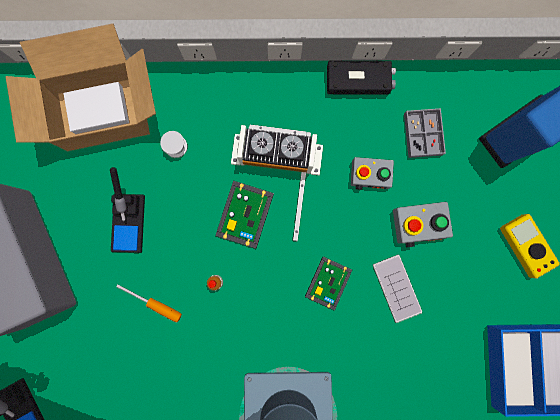

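View pics/scene0.png

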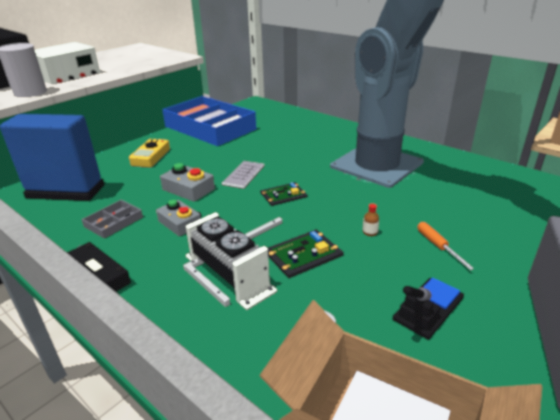

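The top view shows two carrier lookalikes: a large one at (244,215) and a small one at (328,283). It also shows two button boxes: a large one at (424,222) with its green button at (439,223) and red at (414,226), and a small one at (372,173). I choose the large carrier and the large box. The lamp is at (277,150), and the fence runs from (303,173) to (296,240).

```bash
cat > h.py <<'E'
import numpy as np,cv2
def ray(r,uv,z):
    K=r["camera_matrix"];T=r["world_to_cam"];R=T[:3,:3];c=-R.T@T[:3,3]
    d=R.T@np.linalg.inv(K)@np.array([uv[0],uv[1],1.]);return (c+d*(z-c[2])/d[2])
def proj(r,p):
    q=r["world_to_cam"][:3,:3]@np.asarray(p,float)+r["world_to_cam"][:3,3];q=r["camera_matrix"]@q;return q[:2]/q[2]
def blob(m,seed=None):
    n,l,s,c=cv2.connectedComponentsWithStats(m.astype(np.uint8));return l,s,c
E
python3 - <<'E'
from h import *
r=dict(np.load("pics/top0.npz"));im=r["img"];hsv=cv2.cvtColor(im,cv2.COLOR_RGB2HSV)
H,S,V=[hsv[...,i].astype(int) for i in range(3)]
# carrier: non-bench region; bench colour
print("bench",hsv[260,260],"rim",hsv[215,220:226].tolist())
bench=(abs(H-hsv[260,260,0])<8)&(S>200)&(V>90)
m=~bench; w=np.zeros_like(m); w[176:256,208:280]=1
l,s,c=blob(m&w); k=1+np.argmax(s[1:,4]); pts=np.argwhere(l==k)[:,::-1].astype(np.float32)
rc=cv2.minAreaRect(pts);print("rect",rc);bx=cv2.boxPoints(rc)
P=np.array([ray(r,p,.012) for p in bx]);print(P.round(4).tolist(),[np.linalg.norm(P[i]-P[i-1]).round(4) for i in range(4)])
# fence
m=(S<80)&(V>140); w=np.zeros_like(m); w[176:246,286:312]=1
l,s,c=blob(m&w);k=1+np.argmax(s[1:,4]);pts=np.argwhere(l==k)[:,::-1].astype(np.float32)
rc=cv2.minAreaRect(pts);print("fence",rc);bx=cv2.boxPoints(rc);P=np.array([ray(r,p,.012) for p in bx]);print(P.round(4).tolist())
# buttons
for nm,mm in(("green",(S>100)&(abs(H-70)<25)&~bench),("red",((H<6)|(H>174))&(S>150))):
    w=np.zeros_like(mm);w[200:250,395:455]=1;l,s,c=blob(mm&w)
    for i in range(1,len(s)):
        if s[i,4]>20:print(nm,s[i],c[i],[ray(r,c[i],z).round(4).tolist() for z in(.048,.06,.07)])
out=cv2.resize(im[115:260,205:315],None,fx=4,fy=4,interpolation=cv2.INTER_CUBIC);o2=cv2.resize(im[195:255,390:460],None,fx=4,fy=4,interpolation=cv2.INTER_CUBIC)
W=np.zeros((580,440+280,3),np.uint8);W[:,:440]=out;W[:240,440:]=o2;cv2.imwrite("pics/crop0.png",W[:,:,::-1])
E
```

```text
bench [ 80 255 149] rim [[81, 255, 155], [79, 255, 124], [164, 62, 98], [156, 31, 82], [126, 15, 84], [145, 34, 98]]
rect ((243.994384765625, 214.589111328125), (42.88165283203125, 59.601173400878906), 17.65012550354004)
[[0.4515, 0.1815, 0.012], [0.5979, 0.1354, 0.012], [0.5631, 0.0299, 0.012], [0.4174, 0.0772, 0.012]] [np.float64(0.1098), np.float64(0.1535), np.float64(0.1111), np.float64(0.1532)]
fence ((298.9538269042969, 207.86923217773438), (4.589285373687744, 64.49806213378906), 7.125016689300537)
[[0.4418, -0.0183, 0.012], [0.6073, -0.041, 0.012], [0.6057, -0.0528, 0.012], [0.4402, -0.0299, 0.012]]
green [435 216  12  12 105] [440.46666667 221.58095238] [[0.4824, -0.3859, 0.048], [0.4817, -0.3814, 0.06], [0.4811, -0.3777, 0.07]]
green [416 239  28   6  52] [429.42307692 241.48076923] [[0.4332, -0.3564, 0.048], [0.433, -0.3522, 0.06], [0.4328, -0.3488, 0.07]]
red [408 220  13  12 115] [414.04347826 225.13913043] [[0.4741, -0.3196, 0.048], [0.4735, -0.3159, 0.06], [0.4729, -0.3128, 0.07]]
```

View pics/crop0.png

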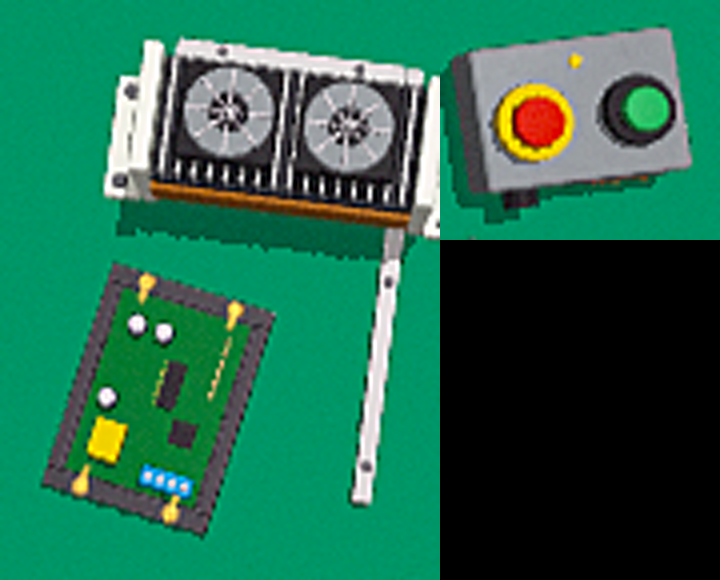

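The crop confirms the choice: it is the large 150×110 carrier, with its front edge towards the lamp. In station coordinates its centre is near (-223,132) mm, turned -9.7°, and the station yaw is about -7.8°. I'll go round to its left edge, fingers aligned with the station.

```bash
cat > plan.py <<'E'
import sys,numpy as np
from scipy.spatial.transform import Rotation as Rn
from workcell import robot
O=np.array([.7110,-.0554]);yaw=np.radians(-7.8)
ux=np.array([np.cos(yaw),np.sin(yaw)]);uy=np.array([-ux[1],ux[0]])
def st(p): d=np.asarray(p)[:2]-O; return d@ux,d@uy
def wd(x,y): return O+x*ux+y*uy
def show(x,y,z,h=None):
    s=robot.get_state();q=s["tcp_rot"];R=Rn.from_quat([q[1],q[2],q[3],q[0]]).as_matrix()
    t=np.array([*wd(x,y),z]);d=R.T@(t-s["tool_pos"]);hy=np.degrees(np.arctan2(R[1,1],R[0,1]))
    print("t",round(s["time"],2),"station",np.round([*st(s["tool_pos"]),s["tool_pos"][2]],4),"shift",np.round(d,4),"toolY heading(st)",round(hy+7.8,2),"F",np.round(s["contact_force"],1))
    print("X,Y st",[np.round([R[:2,i]@ux,R[:2,i]@uy],3).tolist() for i in(0,1)],"tgt world",t.round(3))
if __name__=="__main__": show(*map(float,sys.argv[1:4]))
E
python3 -m creep '[[-0.017,-0.061,0,10],[-0.034,-0.122,0,20],[-0.051,-0.183,0,30],[-0.095,-0.209,0,40],[-0.14,-0.234,0,50],[-0.185,-0.26,0,60],[-0.229,-0.285,0,70],[-0.283,-0.292,0,80],[-0.337,-0.299,0,82.1],[-0.391,-0.306,0,82.1]]' 100
python3 plan.py -.223 .230 .06
```

```text
time: 1.35
tool_pos: [0.4707, 0.2248, 0.2312]
tcp_rot: [-0.0, 0.753, 0.658, -0.0]
contact_force: [0.5, 0.7, 1.1]
opening: 0.0854
finger_force: 0.0
t 1.35 station [-0.2761  0.245   0.2312] shift [-0.015   0.0531  0.1712] toolY heading(st) 0.02 F [0.5 0.7 1.1]
X,Y st [[-0.0, 1.0], [1.0, 0.0]] tgt world [0.521 0.203 0.06 ]
```

```bash
python3 -m creep '[[-0.005,0.018,0.04,0],[-0.01,0.035,0.08,0],[-0.012,0.053,0.12,0],[-0.012,0.053,0.16,0],[-0.012,0.053,0.19,0],[-0.012,0.053,0.205,0],[-0.012,0.053,0.212,0],[-0.012,0.053,0.215,0],[-0.012,0.053,0.217,0],[-0.012,0.053,0.217,0]]'
python3 plan.py -.223 .220 .006
python3 - <<'E'
from workcell import robot
import cv2,numpy as np
a=[]
for n in("scene","wrist"):
    r=robot.read_camera(n);a.append(r["img"]);np.savez(f"pics/{n}1.npz",**r)
s=cv2.resize(a[0][190:310,230:390],(400,300),interpolation=cv2.INTER_CUBIC)
w=cv2.resize(a[1],(400,300));cv2.imwrite("pics/c1.png",np.hstack([s,w])[:,:,::-1])
E
```

```text
time: 2.6
tool_pos: [0.5207, 0.2066, 0.0149]
tcp_rot: [0.0, 0.753, 0.657, 0.0]
contact_force: [-0.6, -0.3, 0.6]
opening: 0.0856
finger_force: 0.0
t 2.6 station [-0.2241  0.2338  0.0149] shift [-0.0138  0.0011  0.0088] toolY heading(st) 0.02 F [-0.6 -0.3  0.6]
X,Y st [[-0.0, 1.0], [1.0, 0.0]] tgt world [0.52  0.193 0.006]
```

View pics/c1.png

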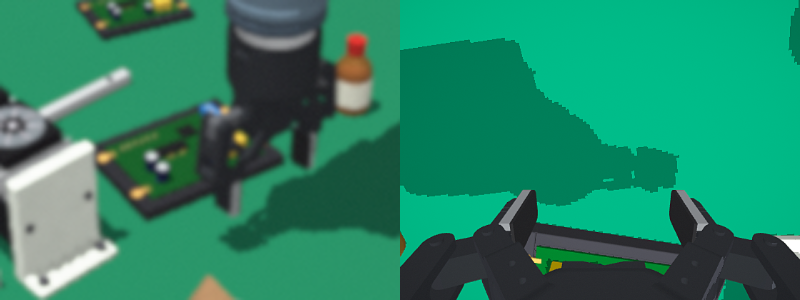

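The crop shows the open fingers left of the carrier's left edge, clear of it and still above the bench. I'll lower them gently and watch for bench contact.

```bash
python3 -m creep '[[0,0,0.003,0],[0,0,0.006,0],[0,0,0.009,0],[0,0,0.011,0],[0,0,0.012,0],[0,0,0.013,0],[0,0,0.014,0],[0,0,0.015,0],[0,0,0.015,0],[0,0,0.015,0]]'
python3 - <<'E'
from workcell import robot
import cv2,numpy as np
r=robot.read_camera("scene");s=cv2.resize(r["img"][190:310,230:390],(640,480),interpolation=cv2.INTER_CUBIC);cv2.imwrite("pics/c2.png",s[:,:,::-1])
E
```

```text
time: 3.95
tool_pos: [0.5204, 0.2064, -0.0007]
tcp_rot: [0.0, 0.753, 0.657, 0.0]
contact_force: [-0.2, 0.3, 0.1]
opening: 0.0856
finger_force: 0.0
```

View pics/c2.png

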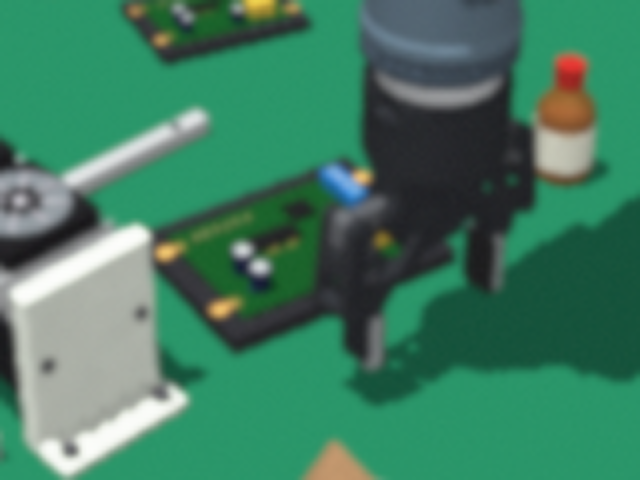

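```bash
python3 -m creep '[[0,0,0.004,0],[-0.004,0,0.007,0],[-0.012,0,0.007,0],[-0.018,0,0.007,0],[-0.024,0,0.007,0],[-0.030,0.001,0.007,0],[-0.037,0.002,0.007,0],[-0.044,0.004,0.007,0],[-0.051,0.006,0.007,0],[-0.058,0.008,0.007,0]]'
cat > car.py <<'E'
from h import *
from plan import *
import sys
r=robot.read_camera("top");np.savez("pics/last.npz",**r);im=r["img"];hsv=cv2.cvtColor(im,cv2.COLOR_RGB2HSV)
H,S,V=[hsv[...,i].astype(int) for i in range(3)]
y=(abs(H-16)<9)&(S>110)&(V>150)   # brass clamps / transformer
w=np.zeros_like(y);w[165:270,215:310]=1
l,s,c=blob(y&w)
for i in range(1,len(s)):
    if s[i,4]>4:print("yellow",s[i,4],np.round(c[i],1),"st mm",np.round(np.array(st(ray(r,c[i],.013)))*1000,1))
cv2.imwrite(sys.argv[1],cv2.resize(im[130:290,195:335],(700,560)[0:2] if 0 else (525,600),interpolation=cv2.INTER_CUBIC)[:,:,::-1])
show(0,0,0)
E
python3 car.py pics/c3.png
```

```text
time: 5.25
tool_pos: [0.5204, 0.1473, -0.0077]
tcp_rot: [-0.0, 0.754, 0.657, -0.0]
contact_force: [-0.4, 3.3, 0.3]
opening: 0.0855
finger_force: 1.0
yellow 50 [289.8 166.8] st mm [-85.7  31.1]
yellow 18 [246.8 182.9] st mm [-141.7  136.1]
yellow 6 [270.  184.7] st mm [-138.6   76. ]
yellow 5 [269.4 188.2] st mm [-148.    76.3]
yellow 16 [239.1 233.2] st mm [-273.1  138.3]
yellow 14 [261.9 237. ] st mm [-275.2   79.1]
t 5.3 station [-0.2158  0.1736 -0.0077] shift [-0.1733  0.216  -0.0074] toolY heading(st) -0.06 F [-0.8  0.5  0.4]
X,Y st [[0.001, 1.0], [1.0, -0.001]] tgt world [ 0.711 -0.055  0.   ]
```

View pics/c3.png

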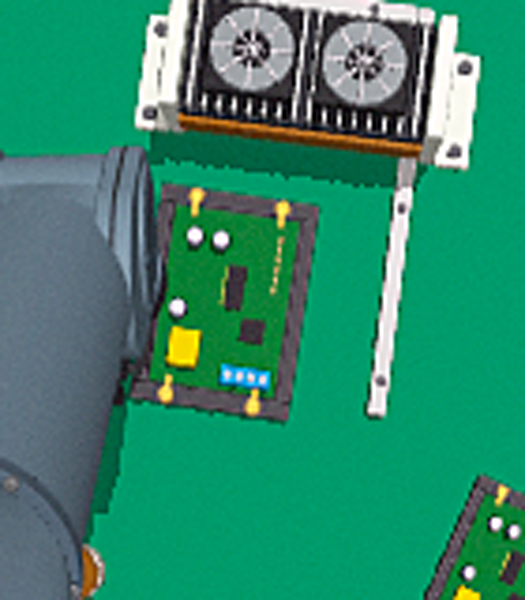

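The carrier has turned square with the station, its brass clamps level, centre near (-207,107) mm in the station frame. It needs about 52 mm more towards the fence.

```bash
python3 -m creep '[[-0.004,0.001,0,0],[-0.010,0.002,0,0],[-0.016,0.003,0,0],[-0.022,0.004,0,0],[-0.028,0.005,0,0],[-0.034,0.006,0,0],[-0.039,0.007,0,0],[-0.043,0.007,0,0],[-0.046,0.007,0,0],[-0.048,0.007,0,0]]'
python3 -m creep '[[-0.0005,0,0,0],[-0.001,0,0,0],[-0.0015,0,0,0],[-0.002,0,0,0],[-0.0025,0,0,0],[-0.003,0,0,0],[-0.0035,0,0,0],[-0.004,0,0,0],[-0.0045,0,0,0],[-0.005,0,0,0]]'
python3 car.py pics/c4.png
```

```text
time: 6.55
tool_pos: [0.5209, 0.0992, -0.0077]
tcp_rot: [0.0, 0.753, 0.657, 0.0]
contact_force: [-0.1, 2.4, -1.4]
opening: 0.0853
finger_force: 1.0
time: 7.8
tool_pos: [0.5202, 0.0943, -0.0077]
tcp_rot: [0.0, 0.753, 0.657, 0.0]
contact_force: [0.5, 1.9, -1.4]
opening: 0.0852
finger_force: 1.1
yellow 48 [290.2 166.8] st mm [-85.6  30. ]
yellow 7 [267.4 181.7] st mm [-131.8   83.6]
yellow 8 [288.8 184.9] st mm [-133.    27.8]
yellow 6 [259.2 235. ] st mm [-271.    86.7]
yellow 6 [282.2 238. ] st mm [-271.2   27.4]
t 7.85 station [-0.2094  0.1224 -0.0077] shift [-0.1224  0.2094 -0.0077] toolY heading(st) 0.01 F [ 0.2  1.5 -0.2]
X,Y st [[-0.0, 1.0], [1.0, 0.0]] tgt world [ 0.711 -0.055  0.   ]
```

```bash
python3 -m creep '[[-0.0003,0,0,0],[-0.0006,0,0,0],[-0.0009,0,0,0],[-0.0012,0,0,0],[-0.0015,0,0,0],[-0.0018,0,0,0],[-0.0021,0,0,0],[-0.0024,0,0,0],[-0.0027,0,0,0],[-0.003,0,0,0]]'
python3 plan.py 0 0 0
```

```text
time: 9.1
tool_pos: [0.5202, 0.0939, -0.0076]
tcp_rot: [-0.001, 0.753, 0.658, 0.001]
contact_force: [1.2, 9.3, -2.5]
opening: 0.0853
finger_force: 4.8
t 9.1 station [-0.2093  0.1221 -0.0076] shift [-0.1223  0.2091 -0.0078] toolY heading(st) 0.07 F [ 1.2  9.3 -2.5]
X,Y st [[-0.001, 1.0], [1.0, 0.001]] tgt world [ 0.711 -0.055  0.   ]
```

Fence contact is felt at 9 N, right where expected. Next I back off, rise, go round to the rear edge and turn 90°.

```bash
python3 -m creep '[[0.005,0,0,0],[0.02,0,0,0],[0.03,0,-0.01,0],[0.035,0,-0.05,0],[0.035,0,-0.085,-10],[0.03,-0.02,-0.085,-20],[0.01,-0.05,-0.085,-30],[-0.02,-0.08,-0.085,-40],[-0.05,-0.1,-0.085,-50],[-0.067,-0.102,-0.085,-60]]'
python3 plan.py -.307 .05 .06
```

```text
time: 10.35
tool_pos: [0.4077, 0.0377, 0.0777]
tcp_rot: [-0.0, 0.321, 0.947, -0.001]
contact_force: [-0.6, 0.6, -0.0]
opening: 0.0858
finger_force: 0.0
t 10.35 station [-0.3131  0.0511  0.0777] shift [-0.0058  0.0021  0.0177] toolY heading(st) 60.32 F [-0.6  0.6 -0. ]
X,Y st [[-0.869, 0.495], [0.495, 0.869]] tgt world [0.414 0.036 0.06 ]
```

```bash
python3 -m creep '[[0,0,0,-10],[0,0,0,-20],[0,0,0,-30],[0,0,0,-30],[0,0,0,-30],[0,0,0,-30],[0,0,0,-30],[0,0,0,-30],[0,0,0,-30],[0,0,0,-30]]'
python3 plan.py -.307 .05 -.0075; python3 car.py pics/c4.png
```

```text
time: 11.6
tool_pos: [0.4096, 0.0388, 0.0773]
tcp_rot: [-0.0, 0.068, 0.998, -0.0]
contact_force: [-0.2, -0.3, -0.6]
opening: 0.0853
finger_force: 0.0
t 11.6 station [-0.3114  0.0525  0.0773] shift [-0.0044 -0.0025  0.0848] toolY heading(st) 90.01 F [-0.2 -0.3 -0.6]
X,Y st [[-1.0, -0.0], [-0.0, 1.0]] tgt world [ 0.414  0.036 -0.008]
yellow 49 [290.1 166.8] st mm [-85.6  30.2]
yellow 13 [266.6 182.4] st mm [-133.8   85.4]
yellow 16 [289.6 185.4] st mm [-134.2   25.6]
t 11.65 station [-0.3114  0.0524  0.0773] shift [-0.3113 -0.0525  0.0773] toolY heading(st) 90.01 F [-0.4 -0.6 -0.1]
X,Y st [[-1.0, -0.0], [-0.0, 1.0]] tgt world [ 0.711 -0.055  0.   ]
```

View pics/c4.png

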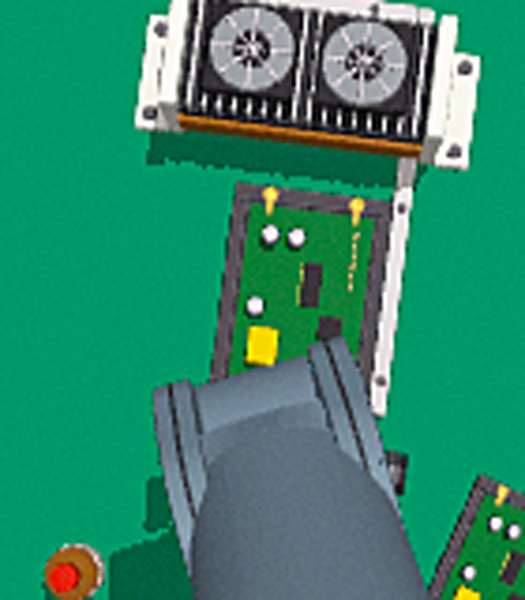

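The carrier now lies flush along the fence, with its front clear of the lamp. I narrow the fingers to half open so both stay on the rear edge and clear of the fence, then lower.

```bash
python3 -m creep '[[0,0.002,0.01,0],[0,0.002,0.02,0],[0,0.002,0.03,0],[0,0.002,0.045,0],[0,0.002,0.055,0],[0,0.002,0.063,0],[0,0.002,0.068,0],[0,0.002,0.072,0],[0,0.002,0.074,0],[0,0.002,0.075,0]]' 50
python3 -m creep '[[-0.005,0,0,0],[-0.013,0,0,0],[-0.020,0,0,0],[-0.024,0,0,0],[-0.028,0,0,0],[-0.033,0,0,0],[-0.039,0,0,0],[-0.045,0,0,0],[-0.051,0,0,0],[-0.057,0,0,0]]'
python3 car.py pics/c5.png
```

```text
time: 12.9
tool_pos: [0.41, 0.0408, 0.0024]
tcp_rot: [0.0, 0.068, 0.998, 0.0]
contact_force: [0.5, 0.3, -0.9]
opening: 0.0428
finger_force: 0.0
time: 14.15
tool_pos: [0.4669, 0.033, 0.0023]
tcp_rot: [0.0, 0.068, 0.998, -0.0]
contact_force: [-1.7, 0.5, -1.1]
opening: 0.0427
finger_force: 0.8
yellow 49 [289.7 166.8] st mm [-85.6  31.4]
yellow 12 [268.2 169.7] st mm [-100.3   85.5]
yellow 13 [291.2 172.9] st mm [-101.2   25.6]
t 14.2 station [-0.2528  0.0545  0.0024] shift [-0.2528 -0.0545  0.0028] toolY heading(st) 89.99 F [-0.6 -0.1 -0.3]
X,Y st [[-1.0, 0.0], [0.0, 1.0]] tgt world [ 0.711 -0.055  0.   ]
```

View pics/c5.png

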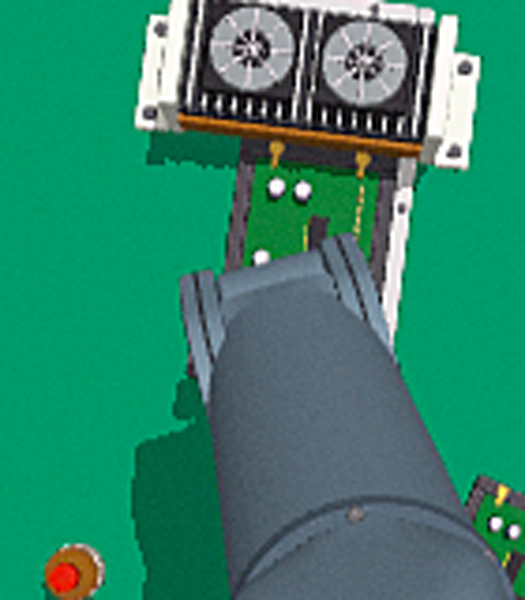

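It slides straight along the fence, with the front clamps now at the lamp strip. About 92 mm remains.

```bash
python3 -m creep '[[-0.005,0,0,0],[-0.013,0,0,0],[-0.022,0,0,0],[-0.031,0,0,0],[-0.040,0,0,0],[-0.049,0,0,0],[-0.058,0,0,0],[-0.067,-0.0005,0,0],[-0.074,-0.0005,0,0],[-0.080,-0.0005,0,0]]'
python3 -m creep '[[-0.001,0,0,0],[-0.002,0,0,0],[-0.003,0,0,0],[-0.004,0,0,0],[-0.005,0,0,0],[-0.006,0,0,0],[-0.007,0,0,0],[-0.0075,0,0,0],[-0.008,0,0,0],[-0.008,0,0,0]]'
python3 plan.py 0 0 0
```

```text
time: 15.45
tool_pos: [0.5458, 0.022, 0.0023]
tcp_rot: [-0.0, 0.068, 0.998, 0.0]
contact_force: [-4.5, 1.7, 3.0]
opening: 0.0426
finger_force: 2.2
time: 16.7
tool_pos: [0.5536, 0.0208, 0.0023]
tcp_rot: [0.0, 0.068, 0.998, 0.0]
contact_force: [-3.8, 2.1, 1.4]
opening: 0.0427
finger_force: 2.0
t 16.7 station [-0.1663  0.0541  0.0023] shift [-0.1663 -0.0542  0.0023] toolY heading(st) 90.02 F [-3.8  2.1  1.4]
X,Y st [[-1.0, -0.0], [-0.0, 1.0]] tgt world [ 0.711 -0.055  0.   ]
```

```bash
python3 -m creep '[[-0.0006,0,0,0],[-0.0012,0,0,0],[-0.0018,0,0,0],[-0.0024,0,0,0],[-0.003,0,0,0],[-0.0036,0,0,0],[-0.0042,0,0,0],[-0.0048,0,0,0],[-0.0054,0,0,0],[-0.006,0,0,0]]'
python3 -m creep '[[-0.0003,0,0,0],[-0.0006,0,0,0],[-0.0009,0,0,0],[-0.0012,0,0,0],[-0.0015,0,0,0],[-0.0018,0,0,0],[-0.0021,0,0,0],[-0.0024,0,0,0],[-0.0027,0,0,0],[-0.003,0,0,0]]'
python3 plan.py 0 0 0
```

```text
time: 17.95
tool_pos: [0.5589, 0.02, 0.0022]
tcp_rot: [-0.001, 0.068, 0.998, -0.0]
contact_force: [-6.9, 3.0, 4.2]
opening: 0.0428
finger_force: 3.3
time: 19.2
tool_pos: [0.5589, 0.0198, 0.0019]
tcp_rot: [-0.003, 0.068, 0.998, -0.0]
contact_force: [-13.0, 2.9, 9.5]
opening: 0.0428
finger_force: 6.5
t 19.2 station [-0.1609  0.0539  0.0019] shift [-0.1609 -0.054   0.0009] toolY heading(st) 90.03 F [-13.    2.9   9.5]
X,Y st [[-1.0, -0.001], [-0.001, 1.0]] tgt world [ 0.711 -0.055  0.   ]
```

The carrier stopped at the back stop exactly where expected (TCP at -161 mm, 13 N). I back off, rise and head over to the green button, then check the seating with the view clear.

```bash
python3 -m creep '[[0.004,0,0,0],[0.015,0,0,0],[0.025,0,-0.01,0],[0.025,0,-0.06,0],[0.025,0,-0.12,0],[0.023,-0.05,-0.13,0],[0.022,-0.11,-0.13,0],[0.022,-0.17,-0.13,0],[0.022,-0.23,-0.13,0],[0.022,-0.29,-0.13,0]]' 0
python3 -m creep '[[0,-0.04,0,0],[0,-0.08,0,0],[0,-0.1,0,0],[0,-0.115,0,0],[0,-0.115,0,0],[0,-0.115,0,0],[0,-0.115,0,0],[0,-0.115,0,0],[0,-0.115,0,0],[0,-0.115,0,0]]'
python3 car.py pics/c6.png
python3 - <<'E'
from plan import *;from h import *
show(-.183,-.354,.09)
r=robot.read_camera("wrist");np.savez("pics/w6.npz",**r);r2=robot.read_camera("scene")
a=cv2.imread("pics/c6.png");b=r2["img"][195:295,155:355];W=np.zeros((600,800,3),np.uint8)
W[:457,:400]=cv2.resize(a,(400,457));W[:300,400:]=cv2.resize(r["img"],(400,300))[:,:,::-1];W[300:500,400:]=cv2.resize(b,(400,200))[:,:,::-1]
cv2.imwrite("pics/c7.png",W)
E
```

```text
time: 20.45
tool_pos: [0.5011, -0.2669, 0.1333]
tcp_rot: [0.001, 0.068, 0.998, -0.0]
contact_force: [1.1, 0.2, -0.9]
opening: 0.0002
finger_force: 0.0
time: 21.7
tool_pos: [0.4858, -0.3787, 0.1323]
tcp_rot: [0.0, 0.068, 0.998, -0.0]
contact_force: [0.0, 0.2, -0.8]
opening: -0.0002
finger_force: 0.0
yellow 49 [290.1 166.8] st mm [-85.6  30.2]
yellow 9 [269.  170.2] st mm [-101.5   83.4]
yellow 6 [273.3 170.8] st mm [-101.6   72.1]
yellow 9 [267. 184.] st mm [-137.9   83.9]
yellow 5 [265.6 186.8] st mm [-145.6   86.5]
yellow 14 [289.4 187.9] st mm [-140.7   25.3]
t 21.75 station [-0.1793 -0.351   0.1323] shift [-0.1793  0.351   0.1323] toolY heading(st) 90.01 F [-0.3 -1.   0.2]
X,Y st [[-1.0, -0.0], [-0.0, 1.0]] tgt world [ 0.711 -0.055  0.   ]
t 21.75 station [-0.1793 -0.351   0.1323] shift [ 0.0038 -0.003   0.0423] toolY heading(st) 90.01 F [-0.3 -1.   0.2]
X,Y st [[-1.0, -0.0], [-0.0, 1.0]] tgt world [ 0.482 -0.381  0.09 ]
```

View pics/c7.png

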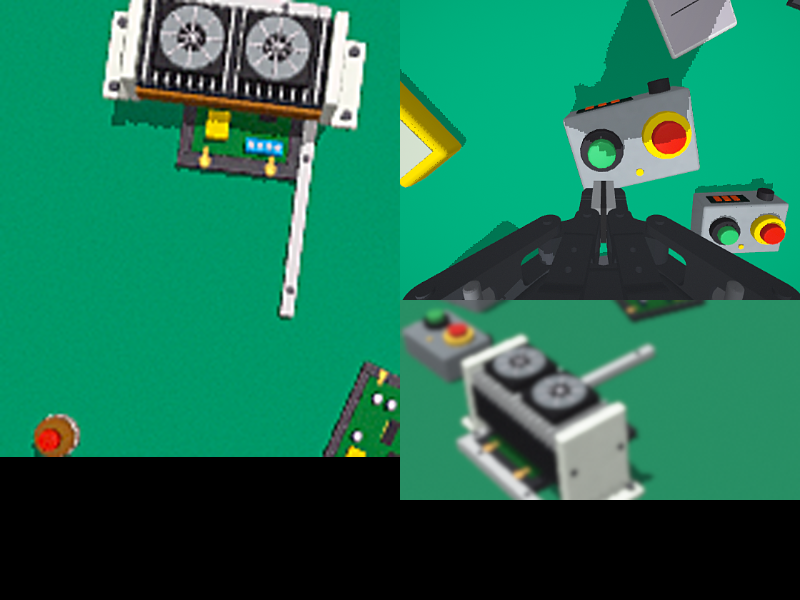

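The carrier is in place under the lamp, its rear corner near (180,165) in the left panel, its right rim on the fence at (300,180). The wrist panel shows the large box's green button at (602,153) and red at (668,136). I'll check the squareness and the button position numerically.

Run:
```python
from plan import *;from h import *
r=dict(np.load("pics/last.npz"));im=r["img"];hsv=cv2.cvtColor(im,cv2.COLOR_RGB2HSV);H,S,V=[hsv[...,i].astype(int) for i in range(3)]
bench=(abs(H-80)<8)&(S>200)
# subpixel rear edge: along columns, red-channel/saturation transition
e=[]
for u in range(262,294):
    col=S[180:205,u].astype(float)
    k=np.where((col[:-1]<130)&(col[1:]>=130))[0]
    if len(k): k=k[-1]; e.append(st(ray(r,(u,180+k+(130-col[k])/(col[k+1]-col[k])),.006)))
e=np.array(e)*1000;p=np.polyfit(e[:,1],e[:,0],1);print("rear edge x at y=55",np.polyval(p,55).round(1),"slope rad",p[0].round(4),len(e),"y range",e[:,1].min().round(1),e[:,1].max().round(1))
for v in(180,184,186,188,190): print(v,[(u,int(S[v,u]),int(V[v,u])) for u in range(290,304)])
w=dict(np.load("pics/w6.npz"));h=cv2.cvtColor(w["img"],cv2.COLOR_RGB2HSV)
H,S,V=[h[...,i].astype(int) for i in range(3)]
print("btn",h[214,283])
m=(abs(H-h[214,283,0])<8)&(abs(S-int(h[214,283,1]))<60)&(V>90);z=np.zeros_like(m);z[180:245,250:320]=1;l,s,c=blob(m&z);k=1+np.argmax(s[1:,4]);print(s[k],c[k])
m=((H<6)|(H>174))&(S>150);z=np.zeros_like(m);z[150:230,330:420]=1;l,s2,c2=blob(m&z);k2=1+np.argmax(s2[1:,4])
for zz in(.058,.06,.063,.066):
    a,b=ray(w,c[k],zz),ray(w,c2[k2],zz);print(zz,a.round(4),b.round(4),np.linalg.norm(a-b).round(4),"dia",(s[k,2]*np.linalg.norm(ray(w,c[k],zz)-ray(w,c[k]+[1,0],zz))).round(4))
```

```text
rear edge x at y=55 -148.3 slope rad -0.0198 31 y range 14.3 95.5
180 [(290, 255, 231), (291, 255, 233), (292, 148, 236), (293, 255, 255), (294, 255, 118), (295, 203, 118), (296, 69, 74), (297, 25, 93), (298, 19, 92), (299, 15, 83), (300, 10, 78), (301, 5, 150), (302, 4, 241), (303, 7, 239)]
184 [(290, 35, 103), (291, 255, 136), (292, 255, 136), (293, 255, 154), (294, 215, 139), (295, 104, 54), (296, 38, 94), (297, 20, 91), (298, 25, 81), (299, 27, 93), (300, 0, 255), (301, 8, 155), (302, 6, 138), (303, 16, 230)]
186 [(290, 180, 251), (291, 179, 107), (292, 246, 90), (293, 195, 118), (294, 255, 120), (295, 45, 73), (296, 23, 101), (297, 19, 93), (298, 3, 82), (299, 16, 64), (300, 0, 255), (301, 11, 112), (302, 20, 100), (303, 25, 237)]
188 [(290, 164, 255), (291, 132, 187), (292, 56, 91), (293, 22, 92), (294, 9, 86), (295, 15, 102), (296, 19, 96), (297, 19, 108), (298, 33, 62), (299, 15, 67), (300, 4, 254), (301, 4, 237), (302, 8, 241), (303, 3, 255)]
190 [(290, 164, 255), (291, 104, 150), (292, 36, 93), (293, 9, 81), (294, 9, 89), (295, 11, 90), (296, 20, 88), (297, 20, 89), (298, 34, 91), (299, 7, 186), (300, 2, 242), (301, 4, 232), (302, 11, 239), (303, 2, 255)]
btn [ 73 168 226]
[ 262  195   41   41 1288] [281.96040373 214.87965839]
0.058 [ 0.4826 -0.3816  0.058 ] [ 0.4746 -0.314   0.058 ] 0.0681 dia 0.0293
0.06 [ 0.4819 -0.3815  0.06  ] [ 0.474  -0.3145  0.06  ] 0.0675 dia 0.0291
0.063 [ 0.4809 -0.3814  0.063 ] [ 0.4732 -0.3152  0.063 ] 0.0666 dia 0.0287
0.066 [ 0.4799 -0.3812  0.066 ] [ 0.4723 -0.316   0.066 ] 0.0656 dia 0.0283
```

Run:
```python
from plan import *;from h import *
r=dict(np.load("pics/last.npz"));im=r["img"];hsv=cv2.cvtColor(im,cv2.COLOR_RGB2HSV);H,S,V=[hsv[...,i].astype(float) for i in range(3)]
print("cam",(-r["world_to_cam"][:3,:3].T@r["world_to_cam"][:3,3]).round(3))
def fit(pts,ax):
    pts=np.array(pts)*1000;a,b=(1,0) if ax=='y' else (0,1)
    for _ in range(3):
        p=np.polyfit(pts[:,a],pts[:,b],1);d=pts[:,b]-np.polyval(p,pts[:,a]);k=abs(d)<max(1.,2*d.std());pts=pts[k]
    return p.round(4),len(pts),d.std().round(2)
def cross(line,t,fall):
    k=np.where((line[:-1]>=t)&(line[1:]<t))[0] if fall else np.where((line[:-1]<t)&(line[1:]>=t))[0]
    return [i+(t-line[i])/(line[i+1]-line[i]) for i in k]
# fence both sides
L=[];Rr=[]
for v in range(194,238):
    c=cross(S[v,285:312],130,True);d=cross(S[v,285:312],130,False)
    if c:L.append(st(ray(r,(285+c[0],v),.012)))
    if d:Rr.append(st(ray(r,(285+d[-1],v),.012)))
print("fence left y=f(x)",fit(L,'x'),"right",fit(Rr,'x'))
# carrier left edge, 
L=[]
for v in range(172,186):
    c=cross(S[v,250:270],130,True)
    if c:L.append(st(ray(r,(250+c[0],v),.012)))
print("carrier left",fit(L,'x'))
e=[]
for u in range(262,294):
    c=cross(S[180:205,u],130,False)
    if c:e.append(st(ray(r,(u,180+c[-1]),.012)))
print("rear x=f(y)",fit(e,'y'))
# amber strip mask lower edge
m=((H>5)&(H<22)&(S>130)).astype(float)
e=[]
for u in range(246,308):
    k=np.where(m[150:182,u])[0]
    if len(k):e.append(st(ray(r,(u,150+k[k<28].max() if 0 else 150+k[0]),.05)))
print("strip top edge",fit(e,'y'))
```

```text
cam [0.412 0.025 1.158]
fence left y=f(x) (array([-0.001 ,  0.6618]), 44, np.float64(0.58)) right (array([ 3.00000e-04, -1.15354e+01]), 44, np.float64(0.63))
carrier left (array([-1.180000e-02,  1.084862e+02]), 14, np.float64(0.79))
rear x=f(y) (array([ 7.300000e-03, -1.509926e+02]), 26, np.float64(0.76))
strip top edge (array([-1.50000e-03, -9.17181e+01]), 59, np.float64(0.72))
```

Fence, strip and carrier edges agree: rear edge at -150.7 mm, left edge at about 110 mm, skew about 0.01 rad. So the carrier is home. Now I press the green button.

```bash
python3 -m creep '[[0.004,-0.003,0.01,0],[0.004,-0.003,0.025,0],[0.004,-0.003,0.04,0],[0.004,-0.003,0.05,0],[0.004,-0.003,0.056,0],[0.004,-0.003,0.06,0],[0.004,-0.003,0.063,0],[0.004,-0.003,0.065,0],[0.004,-0.003,0.066,0],[0.004,-0.003,0.066,0]]'
python3 -m creep '[[0,0,0.001,0],[0,0,0.002,0],[0,0,0.003,0],[0,0,0.004,0],[0,0,0.005,0],[0,0,0.006,0],[0,0,0.007,0],[0,0,0.007,0],[0,0,0.007,0],[0,0,0.007,0]]'
```

```text
time: 23.1
tool_pos: [0.4816, -0.3814, 0.0666]
tcp_rot: [0.0, 0.068, 0.998, -0.0]
contact_force: [-0.5, 0.4, 4.1]
opening: 0.0
finger_force: 1.7
time: 24.35
tool_pos: [0.4818, -0.3815, 0.0635]
tcp_rot: [0.0, 0.068, 0.998, -0.0]
contact_force: [-10.3, 7.7, 40.8]
opening: 0.0
finger_force: 20.0
```

Bottomed out: 6 mm of travel and a hard stop. Release and rise.

```bash
python3 -m creep '[[0,0,-0.005,0],[0,0,-0.012,0],[0,0,-0.025,0],[0,0,-0.045,0],[0,0,-0.07,0],[0,0,-0.09,0],[0,0,-0.1,0],[0,0,-0.1,0],[0,0,-0.1,0],[0,0,-0.1,0]]'
python3 car.py pics/c8.png
python3 - <<'E'
from workcell import robot
import cv2,numpy as np
r=robot.read_camera("wrist");a=cv2.imread("pics/c8.png")
W=np.zeros((457,800,3),np.uint8);W[:,:400]=cv2.resize(a,(400,457));W[:300,400:]=cv2.resize(r["img"],(400,300))[:,:,::-1];cv2.imwrite("pics/c9.png",W)
E
```

```text
time: 25.6
tool_pos: [0.4809, -0.3809, 0.1584]
tcp_rot: [-0.001, 0.068, 0.998, 0.0]
contact_force: [-1.1, 0.2, -0.4]
opening: -0.0001
finger_force: 0.0
yellow 47 [290.3 166.8] st mm [-85.6  29.8]
yellow 13 [270.9 170.3] st mm [-101.1   78.4]
yellow 9 [267. 184.] st mm [-137.9   83.9]
yellow 5 [265.6 186.8] st mm [-145.6   86.5]
yellow 16 [289.4 187.9] st mm [-140.7   25.2]
t 25.65 station [-0.1837 -0.3537  0.1585] shift [-0.184   0.3536  0.1585] toolY heading(st) 90.02 F [ 0.2 -0.5 -0.5]
X,Y st [[-1.0, -0.0], [-0.0, 1.0]] tgt world [ 0.711 -0.055  0.   ]
```

View pics/c9.png

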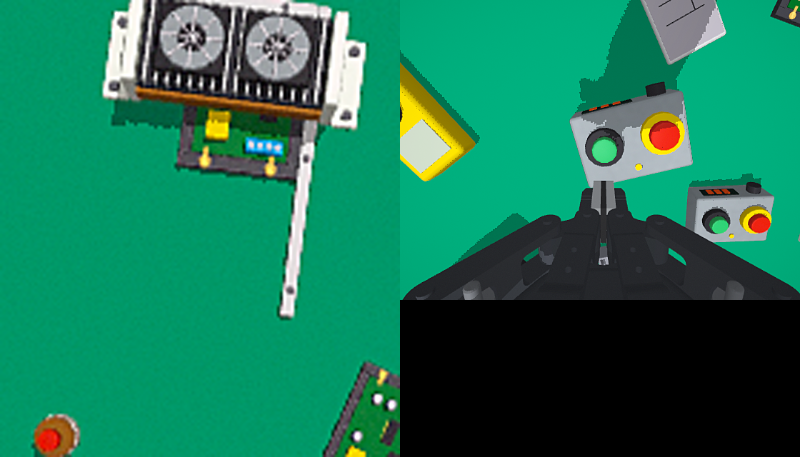

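The carrier is unmoved at home (rear corner still at (180,165)), the green button at (604,150) is back out, and the arm is clear. Handing in.

```bash
python3 -c "
from workcell import robot
print(robot.sign_off())"
```

```text
the job is handed in; nothing more can be done
None
```

I slid the carrier home against the fence and back stop, pressed the green start button fully in and let it spring back, and handed the job in at about 26 s; sign-off returned no verdict.

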